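Stack a turned crate on the bottle crate and put the tube rack away in it

ROBOT

A 6-joint arm with a two-finger parallel gripper is mounted at the origin on the work surface. World frame = base frame: x ahead of the robot, y to its left, z up, the work surface at z = 0. Lengths are in m, angles in rad, forces in N, time in s.
With the tool pointing down it reaches from about 0.35 to 0.85 m from the base axis. Payload 8.1 kg.
Tool frame: the origin (TCP) lies at the very end of the fingers, on their centre line; the grasp point (between the pads) lies 19 mm behind it; x points along the fingers, y is the direction in which the jaws open and shut, and the axes are right-handed (so a half turn about x gives the same grasp; the last joint's range is limited). The gripper opens to 93 mm and grips with 3 to 60 N. Pads are 15 mm wide; open, the fingers measure 128 mm over their backs; the gripper's body (75 mm by 188 mm) begins 65 mm behind the grasp point.
Start: joints at [1.231, 0.13, 1.488, -0, 1.523, -0.085], TCP at [0.151, 0.581, 0.192] pointing down, gripper open.
Joint ranges: [-2.96, 2.96], [-0.89, 2.26], [0.02, 2.5], [-1.34, 4.48], [0, 2.73], [-2.66, 2.66]. Speed limits (rad/s): [2.39, 2.39, 2.79, 3.14, 3.14, 3.14].

INTERFACE

Orientations are given as a rotation vector (axis times angle).
In Python, from plant import * gives the robot as it stands. The module is installed in compiled form; this text tells all that it offers.
- The arm moves only by the tool apply_moves, never from a script. Its argument "series" is a list of rows, each an object with "jaw": the gripper's target within -1 to 1 (shut at 1, half-way at 0, fully open at -1); "linear": the shift along the tool's x, y, z normalised to -1 to 1, where 1 is 0.6 m, a list of three; "roll": the turn about the tool's x normalised to -1 to 1, where 1 is 30 degrees. A call has 1 to 20 rows; each row is the pose to reach, as a shift and turn from the pose measured when the call began, along the tool's axes at that moment; what a row does not reach only later rows make up. A row lasts 1/8 s, in which the tool goes at most 62.5 mm and 10.7 degrees, less where a joint would pass 70% of its speed; a pose out of reach is approached as far as the arm can. A call with a number of a shift or a turn outside -1 to 1 is refused whole. A call with a gripper value outside its range is refused whole. The fingers move at their own pace and stop on an object; "force" is the grip in N (left out, the last holds). Time passes only in rows, so rows that repeat a pose let the fingers close. It gives the time, the measured TCP pose, the force and the opening at its end, in the units of the state.
- read_state(): the state, without advancing time (a new reading comes with each control period).
- read_camera(name): name is "scene" or "side" or "wrist"; returns a dict with "pixels" (400x640x3 uint8, blue, green, red), "intrinsics" (3x3 intrinsics, pixels), "rvec" (rotation vector, rad) and "tvec" (3), from world to camera coordinates, as OpenCV has them; the wrist camera has in their place "tool_from_camera" (4x4, takes a point from camera to tool coordinates, whose origin is the TCP and whose axes are the tool frame's). Camera axes: x right, y down, z forward; pixel columns grow to the right and rows downward; lengths in m; the calibration is good to about 2 mm. A picture is of the moment at which its call begins: read the wrist's pose just before it. There is no depth.
- close_job(): hands the job in, once; it reports no verdict.
The state is a dict: "t": time; "q": joint angles; "dq": joint speeds; "joint_torque": joint torques, N m; "tool_pos": TCP position; "orientation": TCP orientation; "force": force on the tool from outside, world axes, zero at the start; "wrist_torque": the same for the moment, N m; "opening": finger opening in m.
Only numpy, scipy, OpenCV 4.12 (cv2) and the standard library are available. Lean on these libraries where they do the work, as an engineer would, in place of code of your own. Each camera call takes 0.05 s, during which the arm holds its last target. There are 200 camera calls.

TASK

Take the upper one of the two nested empty blue crates and stack it gently on the crate of brown bottles, turned end for end so that its white label end is above that crate's plain blue end and it sits level on the rim lugs, with nothing pressing on the bottles. Then stand the empty green test-tube rack upright on the floor of the stacked crate. Leave the other empty crate, the bottle crate and everything else on the bench standing where they are.

Things in the scene. Friction and masses are not known exactly. Their poses are not given: they have to be found in the camera images.
- top_crate_c (a point): Centre of the empty crate to be stacked, 42.5 mm above its underside. Blue plastic stack-nest crate, 200 (x) x 130 (y) mm over the rim, 85 mm high, about 0.22 kg; z up, +x points to its label end (white rim bar). At the start it is nested in the bottom crate, the same way round, its rim 32 mm above that one's and 117 mm above the bench; it lifts straight out with 2 to 3 mm of play, free after 60 mm.
- top_crate_foot (a point): Centre of the underside of the empty crate to be stacked. Its inner floor is 3 mm above, flat over 150 x 95 mm; inside its rim it measures 184 x 114 mm.
- top_crate_label (a point): Middle of the outer face of the white label end of the crate to be stacked, 7 mm below the rim top.
- grip_left (a point): Place to pinch the crate to be stacked: middle of its +y long side, 10 mm below the rim top, 61 mm from the centre line. Here the side is an upright bar 8 mm thick (pinch it across, along the crate's y), 70 mm long, reaching 30 mm down from the rim top, free inside and out; the bottom crate's rim starts 32 mm below the rim top.
- grip_right (a point): The same hand grip in the middle of its -y long side.
- bottle_crate_c (a point): Centre of the crate that holds the four brown bottles, 42.5 mm above its underside; the same kind of crate, +x towards its label end. Lugs stand inside its rim: two in the corners of the label end, one in the middle of the plain end. A crate set on it the same way round drops past them and nests; turned 180 degrees its floor lands on them.
- bottle_crate_seat (a point): Middle of the bottle crate, 9 mm below its rim top and 76 mm above its underside: where the centre of the underside of a turned, stacked crate comes to rest, its floor on the lug ledges. The lugs have sloped upstands that hold it: 2.5 mm of play each way when home, about 5 mm at their tops, which are level with the rim.
- bottom_crate_c (a point): Centre (42.5 mm above its underside) of the other empty crate, in which the crate to be stacked is nested; the same kind of crate, +x towards its label end. It stays on the bench.
- tube_rack_c (a point): Empty teal-green test-tube rack with three holes, 74 (x) x 34 (y) x 54 (z) mm, 0.11 kg; the point is its centre, 27 mm above its underside; z up. Its top plate, the part to pinch across the 34 mm, takes up the upper 12 mm; below it the sides are open. It fits the crate's floor any way round; set across the crate it leaves the fingers most room.
- bottle1: Brown glass bottle with white cap, 32 mm across, 62 mm high, standing loose in the bottle crate (top 65 mm above the crate's underside, 11 mm below the underside of a stacked crate); origin at the centre of its underside, z up.
- bottle2: Brown glass bottle with white cap, 32 mm across, 62 mm high, standing loose in the bottle crate (top 65 mm above the crate's underside, 11 mm below the underside of a stacked crate); origin at the centre of its underside, z up.
- bottle3: Brown glass bottle with white cap, 32 mm across, 62 mm high, standing loose in the bottle crate (top 65 mm above the crate's underside, 11 mm below the underside of a stacked crate); origin at the centre of its underside, z up.
- bottle4: Brown glass bottle with white cap, 32 mm across, 62 mm high, standing loose in the bottle crate (top 65 mm above the crate's underside, 11 mm below the underside of a stacked crate); origin at the centre of its underside, z up.
- beaker: Glass beaker, 70 mm across, 95 mm high; bystander; origin under its centre.
- flask: Glass conical flask, 80 mm across, 116 mm high; bystander; origin under its centre.
- wash_bottle: White plastic bottle with red cap, 60 mm across, 150 mm high; bystander; origin under its centre.
- measuring_cylinder: Glass measuring cylinder, foot 60 mm across, 188 mm high; bystander; origin under its centre.
- screw_cap: White screw cap, 36 mm across, 14 mm high, lying near the robot; bystander; origin under its centre.
- spatula: Thin steel tool with a brown wooden handle, 170 mm long, lying near the robot; bystander.
There are look-alikes about, which are no part of the job. What is shaped like the part that bears tube_rack_c but black or orange is not meant. What is shaped like the part that bears bottom_crate_c but red is not meant.

How it is judged:
On the way, in this order (a step that is already met when the one before it is completed fails the run):
1. the upper empty crate is lifted clear of the other (z of top_crate_c in the frame of bottom_crate_c above 0.1 m), for 0.1 s.
2. it is stacked on the bottle crate, turned end for end, level on the rim lugs (x of top_crate_c in the frame of bottle_crate_c between -0.007 and 0.007 m and y of top_crate_c in the frame of bottle_crate_c between -0.007 and 0.007 m and z of top_crate_c in the frame of bottle_crate_c between 0.073 and 0.08 m and x of top_crate_label in the frame of bottle_crate_c below -0.08 m and angle between top_crate_c's own z axis and vertical below 0.04 rad and angle between bottle_crate_c's own z axis and vertical below 0.03 rad), for 0.3 s.
3. the rack stands on the floor of the stacked crate (z of tube_rack_c in the frame of top_crate_c between -0.0165 and -0.0085 m and horizontal distance between tube_rack_c and top_crate_c below 0.06 m and angle between tube_rack_c's own z axis and vertical below 0.06 rad), for 0.2 s.
At the end, for the whole second after the job is handed in: Crate on the bottle crate turned 180 degrees, underside 76 mm above the lower one's (-3/+4), centred within 7 mm, level (0.04 rad); rack upright (0.06 rad) on its floor, within 60 mm of its middle; bottle crate and other empty crate within 40 mm of their starts; bottles upright (0.15 rad) (all of step 2 and all of step 3 and distance of each of bottle_crate_c, bottom_crate_c from where it was at the start of the episode below 0.04 m and angle between bottom_crate_c's own z axis and vertical below 0.03 rad and angle between each of bottle1, bottle2, bottle3, bottle4's own z axis and vertical below 0.15 rad); the robot touches nothing.
It fails at once if the crate or the rack presses on the bottles (contact force between any of top_crate, tube_rack and bottle1 above 2 N or contact force between any of top_crate, tube_rack and bottle2 above 2 N or contact force between any of top_crate, tube_rack and bottle3 above 2 N or contact force between any of top_crate, tube_rack and bottle4 above 2 N).
It fails at once if the crate is slammed down on the bottle crate (contact force between top_crate and bottle_crate above 80 N).
It fails at once if the other empty crate is lifted or dragged away (distance of bottom_crate_c from where it was at the start of the episode above 0.04 m).
It fails at once if a bystander is moved or knocked over (distance of any of beaker, flask, wash_bottle, measuring_cylinder, screw_cap, spatula from where it was at the start of the episode above 0.03 m or angle between any of beaker, flask, wash_bottle, measuring_cylinder's own z axis and vertical above 0.3 rad).
It also fails if it takes over 64 s, if anything falls off the work surface, if the arm or the gripper's body presses on something with over 40 N, if the wrist force passes 120 N, or if a joint passes its speed limit or range.

## Working session

There is one attempt and no reset: what is moved stays moved. The work goes in short steps, Python scripts to look and compute and a tool call to move; the robot and the scene stay as the last step left them, time stands still between calls to the robot, and variables do not carry over. Pictures are saved under pics/ and viewed, about 8 in all and at most 12, crops included, and the job is handed in when it is done.

Besides the shell and the picture viewer there is one more tool, called as name(argument=value, ...) on one line, values as JSON. apply_moves: Moves the arm, as the interface text tells. Its arguments: {"type":"object","properties":{"series":{"type":"array"},"force":{"type":"number"}},"required":["series"]}

```bash
mkdir -p pics
cat > h.py <<'E'
import numpy as np, cv2
from plant import *
def snap(n,f):
    s=read_state(); c=read_camera(n); cv2.imwrite('pics/'+f,c['pixels']); np.save('pics/'+f+'.npy',dict(c,s=s),allow_pickle=True); return c
def load(f): return np.load('pics/'+f+'.npy',allow_pickle=True).item()
def pose(c):
    K=np.array(c['intrinsics'])
    if 'rvec' in c and c['rvec'] is not None:
        R=cv2.Rodrigues(np.array(c['rvec'],float))[0]; return K,R,np.array(c['tvec'],float).ravel()
    s=c['s']; T=np.eye(4); T[:3,:3]=cv2.Rodrigues(np.array(s['orientation'],float))[0]; T[:3,3]=s['tool_pos']
    M=np.linalg.inv(T@np.array(c['tool_from_camera'])); return K,M[:3,:3],M[:3,3]
def at_z(c,uv,z):
    K,R,t=pose(c); d=R.T@np.linalg.inv(K)@np.array([*uv,1.]); o=-R.T@t; return o+d*(z-o[2])/d[2]
def proj(c,P):
    K,R,t=pose(c); p=K@(R@np.array(P,float)+t); return p[:2]/p[2]
E
python3 - <<'E'
from h import *
for n in ('scene','side'):
    c=snap(n,n+'0.png'); K,R,t=pose(c); print(n,-R.T@t,K[0,0])
s=read_state(); print(s)
E
```

```text
scene [ 1.28945064 -0.40958969  0.9475272 ] 428.6647390176277
side [ 0.08426721 -0.89933832  0.7516997 ] 384.4403185473287
{'t': 0.1, 'q': array([ 1.23061186e+00,  1.31081743e-01,  1.48915698e+00,  2.52067758e-05,
        1.52299306e+00, -8.53883693e-02]), 'dq': array([-0.00211944, -0.00075455, -0.00228913, -0.00065282, -0.00188397,
       -0.00090807]), 'joint_torque': array([ 1.54037334e-03, -5.61336172e+01, -4.93098021e+01,  7.69893662e-02,
        2.92054022e-02, -6.69236101e-05]), 'tool_pos': array([0.15100711, 0.58012039, 0.19100207]), 'orientation': array([ 0.19877269,  1.56189648, -0.2012867 ]), 'force': array([0.9319987 , 0.40125901, 0.24039228]), 'wrist_torque': array([-0.0569585 ,  0.08583085, -0.04338635]), 'opening': 0.09296560786806707}
```

View pics/scene0.png

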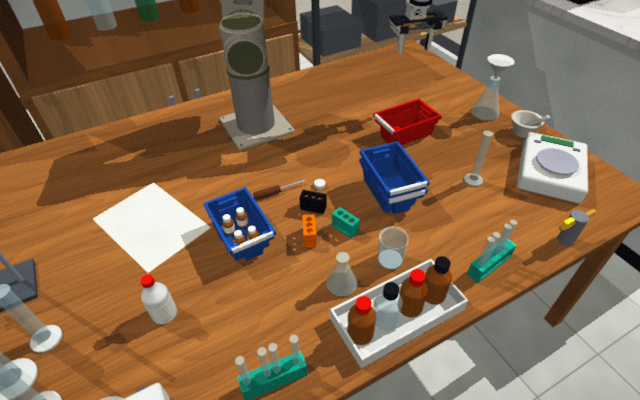

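View pics/side0.png

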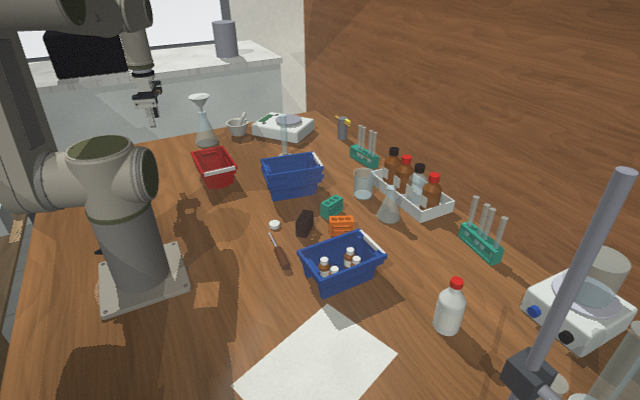

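Scene: the nested crates are at about (393,177), the bottle crate at (239,222) and the teal rack at (346,222). Both white label ends face away from the robot. I'll enlarge this area to measure corners.

Run:
```python
from h import *
im=cv2.imread('pics/scene0.png')
a=cv2.resize(im[135:225,350:440],None,fx=4.4,fy=6,interpolation=cv2.INTER_CUBIC)
a=cv2.resize(im[135:225,350:440],(400,400),interpolation=cv2.INTER_CUBIC)
b=cv2.resize(im[180:270,195:285],(400,400),interpolation=cv2.INTER_CUBIC)
cv2.imwrite('pics/c1.png',np.hstack([a,b]))
c=load('scene0.png')
for n,uv,z in (('top',(393,177),.117),('bot',(239,222),.085),('rack',(346,216),.054),('beaker',(393,236),.095),('flask',(342,257),.116),('wash',(148,281),.15),('cyl',(487,134),.188),('cap',(320,184),.014),('spat',(265,190),.01),('orange',(309,222),.054),('black',(314,195),.054)): print(n,at_z(c,uv,z).round(3))
```

```text
top [0.587 0.192 0.117]
bot [ 0.503 -0.248  0.085]
rack [0.602 0.029 0.054]
beaker [0.752 0.078 0.095]
flask [ 0.759 -0.078  0.116]
wash [ 0.627 -0.499  0.15 ]
cyl [0.63  0.486 0.188]
cap [0.413 0.047 0.014]
spat [ 0.348 -0.115  0.01 ]
orange [ 0.571 -0.072  0.054]
black [ 0.483 -0.01   0.054]
```

View pics/c1.png

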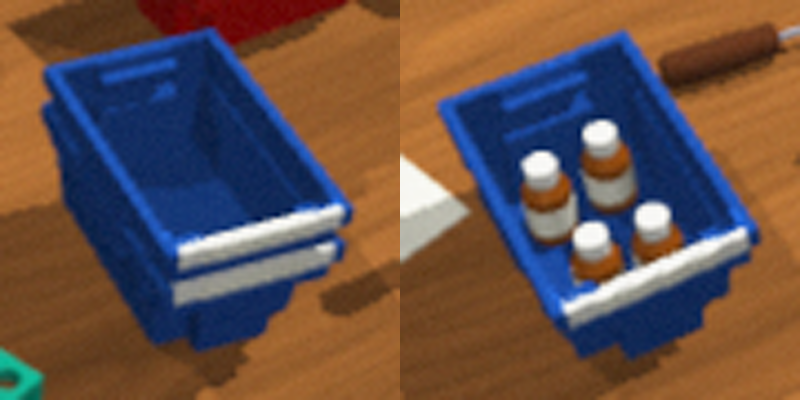

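Run:
```python
from h import *
c=load('scene0.png')
for n,o,z,pts in (('top',(350,135),.117,[(45,70),(213,29),(350,210),(176,254)]),('bot',(195,180),.085,[(441-400,105),(629-400,33),(757-400,235),(563-400,313)])):
    P=np.array([at_z(c,np.array(p)*90/400+o,z)[:2] for p in pts]); print(n,P.round(4).tolist(),'c',P.mean(0).round(4))
    e=[np.linalg.norm(P[i]-P[(i+1)%4]) for i in range(4)]; ax=(P[2]+P[3]-P[0]-P[1]); print(np.round(e,3),'yaw',np.degrees(np.arctan2(ax[1],ax[0])))
```

```text
top [[0.4401, 0.1742], [0.4599, 0.3013], [0.6546, 0.2671], [0.6332, 0.1482]] c [0.5469 0.2227]
[0.129 0.198 0.121 0.195] yaw -8.823312225558418
bot [[0.3898, -0.3089], [0.3869, -0.1808], [0.586, -0.1787], [0.5846, -0.2991]] c [ 0.4868 -0.2419]
[0.128 0.199 0.12  0.195] yaw 1.722401227269324
```

```bash
cat >> h.py <<'E'
def yaw(s=None):
    R=cv2.Rodrigues(np.array((s or read_state())['orientation'],float))[0]; return np.degrees(np.arctan2(R[1,1],R[0,1])),R
def plan(p,y=None):
    "p: target TCP, y: wanted yaw of tool-y axis (deg); prints row numbers"
    s=read_state(); y0,R=yaw(s); l=R.T@(np.array(p)-s['tool_pos'])/.6
    dy=0 if y is None else y-y0; dy=(dy+180)%360-180
    print('linear',l.round(4).tolist(),'roll(total,units)',round(-dy/30,4),'mm',round(np.linalg.norm(l)*600),'yaw',round(y0,2),'pos',s['tool_pos'].round(4),'q',s['q'].round(2),'F',s['force'].round(1),'op',round(s['opening'],4),'t',s['t'])
E
python3 - <<'E'
from h import *
y0,R=yaw(); print(y0,R.round(3)); c=read_camera('wrist'); print(np.array(c['tool_from_camera']).round(3),c['intrinsics'])
s=read_state(); print(np.degrees(s['q'][0]),np.degrees(s['q'][5]))
for side in (1,-1):
    a=np.radians(-8.8); g=np.array([.5469,.2227])+side*.061*np.array([-np.sin(a),np.cos(a)]); print(side,g)
    plan([*g,.25],-8.8+90); plan([*g,.25],-8.8-90)
E
```

```text
75.40119670680156 [[-0.001  0.252  0.968]
 [-0.002  0.968 -0.252]
 [-1.    -0.002 -0.   ]]
[[ 0.    -0.248  0.969 -0.193]
 [ 1.     0.    -0.     0.001]
 [-0.     0.969  0.248 -0.069]
 [ 0.     0.     0.     1.   ]] [[343.76723909   0.         321.73386602]
 [  0.         343.76723909 201.97869923]
 [  0.           0.           1.        ]]
70.50718831969957 -4.893857791428119
1 [0.55623214 0.28298193]
linear [-0.0978, -0.3093, 0.7783] roll(total,units) -0.1933 mm 506 yaw 75.4 pos [0.151  0.5802 0.1911] q [ 1.23  0.13  1.49  0.    1.52 -0.09] F [-1.2  0.3 -0.2] op 0.0929 t 0.15
linear [-0.0978, -0.3093, 0.7783] roll(total,units) 5.8067 mm 506 yaw 75.4 pos [0.151  0.5802 0.1911] q [ 1.23  0.13  1.49  0.    1.52 -0.09] F [-1.2  0.3 -0.2] op 0.0929 t 0.15
-1 [0.53756786 0.16241807]
linear [-0.0975, -0.5116, 0.7989] roll(total,units) -0.1933 mm 572 yaw 75.4 pos [0.151  0.5802 0.1911] q [ 1.23  0.13  1.49  0.    1.52 -0.09] F [-1.2  0.3 -0.2] op 0.0929 t 0.15
linear [-0.0975, -0.5116, 0.7989] roll(total,units) 5.8067 mm 572 yaw 75.4 pos [0.151  0.5802 0.1911] q [ 1.23  0.13  1.49  0.    1.52 -0.09] F [-1.2  0.3 -0.2] op 0.0929 t 0.15
```

apply_moves(series=[{"jaw":-1,"linear":[-0.13,0,0],"roll":0},{"jaw":-1,"linear":[-0.132,-0.362,0.792],"roll":-0.19},{"jaw":-1,"linear":[-0.132,-0.362,0.792],"roll":-0.19},{"jaw":-1,"linear":[-0.132,-0.362,0.792],"roll":-0.19},{"jaw":-1,"linear":[-0.132,-0.362,0.792],"roll":-0.19},{"jaw":-1,"linear":[-0.132,-0.362,0.792],"roll":-0.19},{"jaw":-1,"linear":[-0.132,-0.362,0.792],"roll":-0.19},{"jaw":-1,"linear":[-0.132,-0.362,0.792],"roll":-0.19},{"jaw":-1,"linear":[-0.132,-0.362,0.792],"roll":-0.19},{"jaw":-1,"linear":[-0.132,-0.362,0.792],"roll":-0.19},{"jaw":-1,"linear":[-0.132,-0.362,0.792],"roll":-0.19},{"jaw":-1,"linear":[-0.132,-0.362,0.792],"roll":-0.19},{"jaw":-1,"linear":[-0.132,-0.362,0.792],"roll":-0.19},{"jaw":-1,"linear":[-0.132,-0.362,0.792],"roll":-0.19}])

```text
t: 1.9
tool_pos: [0.5555, 0.2514, 0.2708]
orientation: [0.12, 1.568, -0.121]
force: [0.8, 0.1, 0.9]
opening: 0.0933
```

Run:
```python
from h import *
c=snap('wrist','w1.png'); print(read_state()['tool_pos'],yaw()[0])
```

```text
[0.5556193  0.25121014 0.27082645] 81.18287927631356
```

View pics/w1.png

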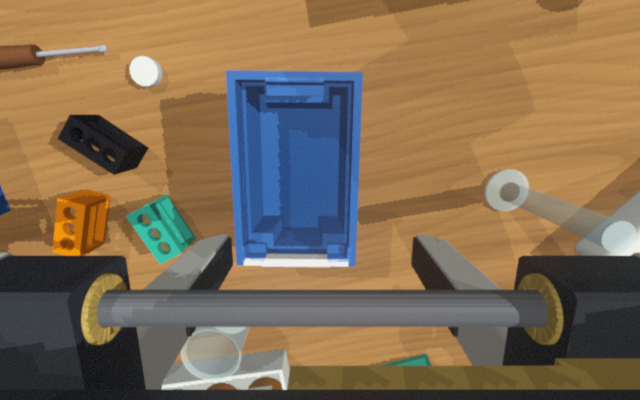

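Wrist view: the crate rim corners are at (228,72), (362,73), (356,266) and (237,267), with the white label bar along the bottom edge. The teal rack's top corners are near (127,211), (165,196), (195,243) and (163,263).

Run:
```python
from h import *
c=load('w1.png')
P=np.array([at_z(c,p,.117)[:2] for p in [(228,72),(362,73),(356,266),(237,267)]]); print(P.round(4).tolist(),P.mean(0).round(4),[round(np.linalg.norm(P[i]-P[(i+1)%4]),4) for i in range(4)])
ax=P[2]+P[3]-P[0]-P[1]; a=np.arctan2(ax[1],ax[0]); print(np.degrees(a))
ctr=P.mean(0); g=ctr+.061*np.array([-np.sin(a),np.cos(a)]); print('grip',g)
plan([*g,.15],np.degrees(a)+90); plan([*g,.09],np.degrees(a)+90)
print(proj(c,[*g,.107]))
print([at_z(c,p,.054).round(4)[:2] for p in [(127,211),(165,196),(195,243),(163,263)]])
```

```text
[[0.4361, 0.18], [0.4564, 0.3058], [0.653, 0.2747], [0.6344, 0.1456]] [0.545  0.2265] [np.float64(0.1275), np.float64(0.199), np.float64(0.1304), np.float64(0.2012)]
-9.423495791701729
grip [0.55494648 0.28669763]
linear [0.2013, 0.0585, -0.0102] roll(total,units) 0.0202 mm 126 yaw 81.18 pos [0.5556 0.2512 0.2708] q [ 0.34  0.14  1.34 -0.    1.67 -1.08] F [-0.  -0.1  0.3] op 0.0931 t 1.95
linear [0.3013, 0.0586, -0.0102] roll(total,units) 0.0202 mm 184 yaw 81.18 pos [0.5556 0.2512 0.2708] q [ 0.34  0.14  1.34 -0.    1.67 -1.08] F [-0.  -0.1  0.3] op 0.0931 t 1.95
[354.48709251 175.33697969]
[array([0.5663, 0.0054]), array([0.5549, 0.0571]), array([0.6204, 0.0786]), array([0.6409, 0.0311])]
```

apply_moves(series=[{"jaw":-1,"linear":[0.1,0.0585,-0.01],"roll":0.02},{"jaw":-1,"linear":[0.18,0.0585,-0.01],"roll":0.02},{"jaw":-1,"linear":[0.24,0.0585,-0.01],"roll":0.02},{"jaw":-1,"linear":[0.28,0.0585,-0.01],"roll":0.02},{"jaw":-1,"linear":[0.301,0.0585,-0.01],"roll":0.02},{"jaw":-1,"linear":[0.301,0.0585,-0.01],"roll":0.02},{"jaw":1,"linear":[0.301,0.0585,-0.01],"roll":0.02},{"jaw":1,"linear":[0.301,0.0585,-0.01],"roll":0.02},{"jaw":1,"linear":[0.301,0.0585,-0.01],"roll":0.02},{"jaw":1,"linear":[0.301,0.0585,-0.01],"roll":0.02},{"jaw":1,"linear":[0.301,0.0585,-0.01],"roll":0.02},{"jaw":1,"linear":[0.301,0.0585,-0.01],"roll":0.02},{"jaw":1,"linear":[0.301,0.0585,-0.01],"roll":0.02},{"jaw":1,"linear":[0.301,0.0585,-0.01],"roll":0.02}], force=55)

```text
t: 3.7
tool_pos: [0.555, 0.2866, 0.0901]
orientation: [0.128, 1.567, -0.13]
force: [-0.4, -0.7, 0.1]
opening: 0.0173
```

Run:
```python
from h import *
plan([.5549,.2867,.09])
```

```text
linear [0.0002, 0.0002, -0.0002] roll(total,units) 0.0 mm 0 yaw 80.58 pos [0.555  0.2866 0.0901] q [ 0.4   0.26  1.53 -0.    1.35 -1.01] F [-0.4 -0.7  0.1] op 0.0173 t 3.7
```

Still closing (17 mm against an 8 mm bar), so I'll wait a few more rows and then lift slowly.

apply_moves(series=[{"jaw":1,"linear":[0,0,0],"roll":0},{"jaw":1,"linear":[0,0,0],"roll":0},{"jaw":1,"linear":[0,0,0],"roll":0},{"jaw":1,"linear":[0,0,0],"roll":0},{"jaw":1,"linear":[0,0,0],"roll":0}])

```text
t: 4.32
tool_pos: [0.5554, 0.2867, 0.0907]
orientation: [0.128, 1.566, -0.13]
force: [-0.9, -0.0, 4.9]
opening: 0.0006
```

apply_moves(series=[{"jaw":1,"linear":[-0.008,0,0],"roll":0},{"jaw":1,"linear":[-0.016,0,0],"roll":0},{"jaw":1,"linear":[-0.024,0,0],"roll":0},{"jaw":1,"linear":[-0.032,0,0],"roll":0},{"jaw":1,"linear":[-0.032,0,0],"roll":0}])

```text
t: 4.95
tool_pos: [0.5558, 0.2869, 0.1106]
orientation: [0.129, 1.565, -0.129]
force: [-0.3, 0.4, 0.0]
opening: 0.0003
```

Run:
```python
from h import *
plan([.555,.2866,.09]); print(read_state()['wrist_torque'])
```

```text
linear [0.0343, -0.0007, -0.0012] roll(total,units) 0.0 mm 21 yaw 80.58 pos [0.5558 0.2869 0.1106] q [ 0.4   0.25  1.51 -0.    1.39 -1.01] F [-0.3  0.4  0. ] op 0.0003 t 4.95
[-0.00293435 -0.03375922 -0.05243864]
```

The opening is 0, so the fingers hold nothing. I'll look before going on.

Run:
```python
from h import *
snap('wrist','w2.png'); snap('scene','s2.png'); snap('side','d2.png')
a=cv2.imread('pics/w2.png'); b=cv2.imread('pics/s2.png'); d=cv2.imread('pics/d2.png')
cv2.imwrite('pics/m2.png',np.vstack([cv2.resize(a[:300],(800,375)),np.hstack([cv2.resize(b[130:225,340:510],(400,224)),cv2.resize(d[110:230,210:400],(400,224))])]))
```

```text
(no output)
```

View pics/m2.png

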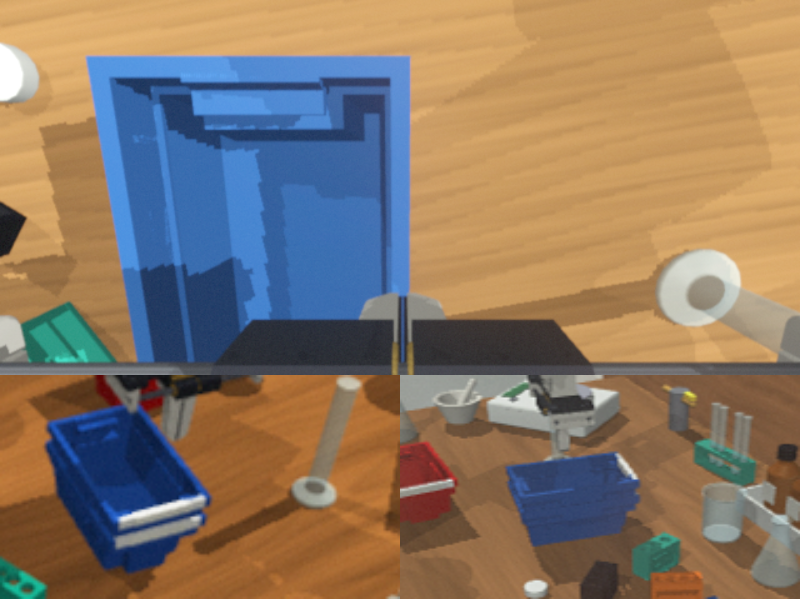

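Run:
```python
from h import *
c=load('w2.png')
for z in (.105,.117,.125,.137):
    a,b=[at_z(c,p,z) for p in [(70.4,45.6),(328,45.6)]]; print(z,a.round(4),b.round(4),np.linalg.norm(a-b).round(4))
p=c['s']['tool_pos']
s=load('s2.png'); d=load('d2.png'); 
for z in (p[2],p[2]+.02): print('TCP in s,d',proj(s,[p[0],p[1],z]),proj(d,[p[0],p[1],z]))
c0=load('w1.png')
b=cv2.imread('pics/s2.png'); dd=cv2.imread('pics/d2.png'); b0=cv2.imread('pics/scene0.png')
cv2.imwrite('pics/m3.png',np.hstack([cv2.resize(x,(266,400),interpolation=cv2.INTER_CUBIC) for x in (b0[125:225,365:431],b[125:225,365:431],dd[130:210,270:323])]))
```

```text
0.105 [0.4314 0.1718 0.105 ] [0.4539 0.3077 0.105 ] 0.1378
0.117 [0.4348 0.1794 0.117 ] [0.4559 0.3071 0.117 ] 0.1295
0.125 [0.4371 0.1845 0.125 ] [0.4573 0.3068 0.125 ] 0.1239
0.137 [0.4405 0.1922 0.137 ] [0.4594 0.3062 0.137 ] 0.1156
TCP in s,d [412.65890423 161.90793073] [287.75413113 156.03090198]
TCP in s,d [413.57211351 156.74492459] [287.48660064 151.12195114]
```

View pics/m3.png

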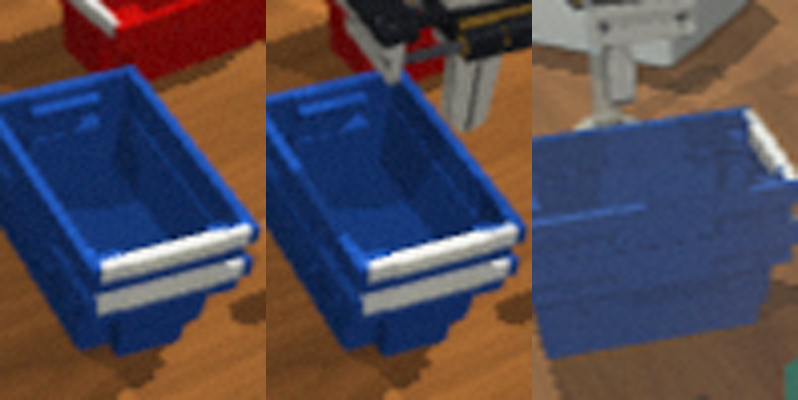

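The crate is still nested at z = 0.117 and was not moved. The visible fingertips are about 20 mm short of the reported TCP: the wrist view shows tip row ≈236 where ≈222 is expected, and the scene view agrees. So the pinch slid off the rim top. I'll retry about 20 mm lower.

apply_moves(series=[{"jaw":-0.4,"linear":[-0.04,0,0],"roll":0},{"jaw":-0.4,"linear":[-0.04,0,0],"roll":0},{"jaw":-0.4,"linear":[-0.04,0,0],"roll":0},{"jaw":-0.4,"linear":[-0.04,0,0],"roll":0},{"jaw":-0.4,"linear":[-0.04,0,0],"roll":0},{"jaw":-0.4,"linear":[-0.04,0,0],"roll":0},{"jaw":-0.4,"linear":[-0.04,0,0],"roll":0},{"jaw":-0.4,"linear":[0,-0.001,0],"roll":0},{"jaw":-0.4,"linear":[0.035,-0.001,0],"roll":0},{"jaw":-0.4,"linear":[0.055,-0.001,0],"roll":0},{"jaw":-0.4,"linear":[0.067,-0.001,0],"roll":0},{"jaw":-0.4,"linear":[0.067,-0.001,0],"roll":0}])

```text
t: 6.6
tool_pos: [0.5549, 0.286, 0.0691]
orientation: [0.128, 1.567, -0.13]
force: [0.2, -0.2, 0.0]
opening: 0.0651
```

apply_moves(series=[{"jaw":1,"linear":[0,0,0],"roll":0},{"jaw":1,"linear":[0,0,0],"roll":0},{"jaw":1,"linear":[0,0,0],"roll":0},{"jaw":1,"linear":[0,0,0],"roll":0},{"jaw":1,"linear":[0,0,0],"roll":0},{"jaw":1,"linear":[0,0,0],"roll":0},{"jaw":1,"linear":[0,0,0],"roll":0},{"jaw":1,"linear":[0,0,0],"roll":0},{"jaw":1,"linear":[0,0,0],"roll":0},{"jaw":1,"linear":[0,0,0],"roll":0}])

```text
t: 7.85
tool_pos: [0.5549, 0.286, 0.069]
orientation: [0.128, 1.567, -0.13]
force: [-0.8, -0.0, -0.5]
opening: 0.0075
```

The opening is 7.5 mm, so the bar is gripped. Lifting slowly.

apply_moves(series=[{"jaw":1,"linear":[-0.01,0,0],"roll":0},{"jaw":1,"linear":[-0.02,0,0],"roll":0},{"jaw":1,"linear":[-0.03,0,0],"roll":0},{"jaw":1,"linear":[-0.04,0,0],"roll":0},{"jaw":1,"linear":[-0.04,0,0],"roll":0}])

```text
t: 8.48
tool_pos: [0.5555, 0.2863, 0.094]
orientation: [0.129, 1.566, -0.129]
force: [-0.4, 1.2, -2.9]
opening: 0.0075
```

apply_moves(series=[{"jaw":1,"linear":[-0.02,0,0],"roll":0},{"jaw":1,"linear":[-0.04,0,0],"roll":0},{"jaw":1,"linear":[-0.06,0,0],"roll":0},{"jaw":1,"linear":[-0.08,0,0],"roll":0},{"jaw":1,"linear":[-0.12,0,0],"roll":0},{"jaw":1,"linear":[-0.16,0,0],"roll":0},{"jaw":1,"linear":[-0.2,0,0],"roll":0},{"jaw":1,"linear":[-0.2,0,0],"roll":0}])

```text
t: 9.48
tool_pos: [0.5569, 0.287, 0.2172]
orientation: [0.13, 1.561, -0.127]
force: [0.4, 0.3, -2.2]
opening: 0.0078
```

```bash
python3 - <<'E'
from h import *
plan([.487,-.303,.2],-88); print(read_state()['wrist_torque'])
for n in 'scene','side','wrist': snap(n,n[0]+'4.png')
b=cv2.imread('pics/s4.png'); d=cv2.imread('pics/d4.png') if 0 else cv2.imread('pics/s4.png')
E
python3 - <<'E'
E
cd pics; ls *4.png
```

```text
linear [0.0267, -0.9892, 0.0458] roll(total,units) 5.6196 mm 594 yaw 80.59 pos [0.5569 0.287  0.2172] q [ 0.39  0.19  1.38 -0.    1.57 -1.01] F [ 0.4  0.3 -2.2] op 0.0078 t 9.475
[ 0.18591337 -0.00891837  0.02415018]
s4.png
w4.png
```

The crate is lifted (2.2 N matches its weight). Next I carry it while turning, toward a spot from which the wrist camera can see the bottle crate beside it.

apply_moves(series=[{"jaw":1,"linear":[-0.004,-0.032,-0.004],"roll":0.24},{"jaw":1,"linear":[-0.008,-0.063,-0.008],"roll":0.48},{"jaw":1,"linear":[-0.012,-0.095,-0.012],"roll":0.72},{"jaw":1,"linear":[-0.015,-0.126,-0.015],"roll":0.95}])

```text
t: 10.12
tool_pos: [0.5326, 0.2122, 0.2201]
orientation: [0.519, 1.509, -0.524]
force: [0.3, -1.9, -1.5]
opening: 0.0075
```

apply_moves(series=[{"jaw":1,"linear":[-0.004,-0.03,0.012],"roll":0.24},{"jaw":1,"linear":[-0.008,-0.059,0.024],"roll":0.48},{"jaw":1,"linear":[-0.012,-0.088,0.036],"roll":0.72},{"jaw":1,"linear":[-0.015,-0.118,0.047],"roll":0.95}])

```text
t: 10.62
tool_pos: [0.5101, 0.1383, 0.2277]
orientation: [0.903, 1.377, -0.912]
force: [0.8, -0.0, -2.0]
opening: 0.0077
```

apply_moves(series=[{"jaw":1,"linear":[-0.004,-0.02,0.025],"roll":0.24},{"jaw":1,"linear":[-0.008,-0.04,0.049],"roll":0.48},{"jaw":1,"linear":[-0.012,-0.06,0.073],"roll":0.72},{"jaw":1,"linear":[-0.015,-0.081,0.097],"roll":0.95}])

```text
t: 11.12
tool_pos: [0.4873, 0.0651, 0.2355]
orientation: [1.275, 1.165, -1.288]
force: [0.1, 0.4, -2.4]
opening: 0.0074
```

Run:
```python
from h import *
plan([.43,-.15,.27],-88)
```

```text
linear [-0.0558, -0.0605, 0.3663] roll(total,units) 2.7463 mm 225 yaw -5.61 pos [0.4873 0.0651 0.2355] q [ 0.03 -0.17  1.71 -0.    1.61  0.13] F [ 0.1  0.4 -2.4] op 0.0074 t 11.125
```

apply_moves(series=[{"jaw":1,"linear":[-0.005,-0.006,0.031],"roll":0.24},{"jaw":1,"linear":[-0.01,-0.012,0.062],"roll":0.48},{"jaw":1,"linear":[-0.015,-0.018,0.093],"roll":0.72},{"jaw":1,"linear":[-0.02,-0.0245,0.124],"roll":0.95}])

```text
t: 11.62
tool_pos: [0.4646, -0.008, 0.2464]
orientation: [1.627, 0.866, -1.645]
force: [1.0, 0.7, -3.0]
opening: 0.0075
```

apply_moves(series=[{"jaw":1,"linear":[-0.005,0.009,0.03],"roll":0.24},{"jaw":1,"linear":[-0.01,0.018,0.06],"roll":0.48},{"jaw":1,"linear":[-0.015,0.028,0.09],"roll":0.72},{"jaw":1,"linear":[-0.02,0.038,0.121],"roll":0.95}])

```text
t: 12.12
tool_pos: [0.4417, -0.0812, 0.2573]
orientation: [1.947, 0.47, -1.973]
force: [-0.8, 0.8, -1.6]
opening: 0.0077
```

apply_moves(series=[{"jaw":1,"linear":[-0.005,0.022,0.022],"roll":0.22},{"jaw":1,"linear":[-0.01,0.045,0.044],"roll":0.44},{"jaw":1,"linear":[-0.015,0.068,0.066],"roll":0.65},{"jaw":1,"linear":[-0.016,0.091,0.088],"roll":0.85},{"jaw":1,"linear":[-0.016,0.091,0.088],"roll":0.85},{"jaw":1,"linear":[-0.016,0.091,0.088],"roll":0.85}])

```text
t: 12.88
tool_pos: [0.4192, -0.1533, 0.2664]
orientation: [2.192, 0.028, -2.223]
force: [1.3, 0.2, -1.9]
opening: 0.0074
```

Run:
```python
from h import *
plan([.43,-.15,.27],-88); snap('wrist','w5.png')
```

```text
linear [-0.0062, -0.005, -0.0181] roll(total,units) -0.0158 mm 12 yaw -88.47 pos [ 0.4192 -0.1533  0.2664] q [-0.46 -0.3   1.76 -0.01  1.69  1.08] F [ 1.3  0.2 -1.9] op 0.0074 t 12.875
```

View pics/w5.png

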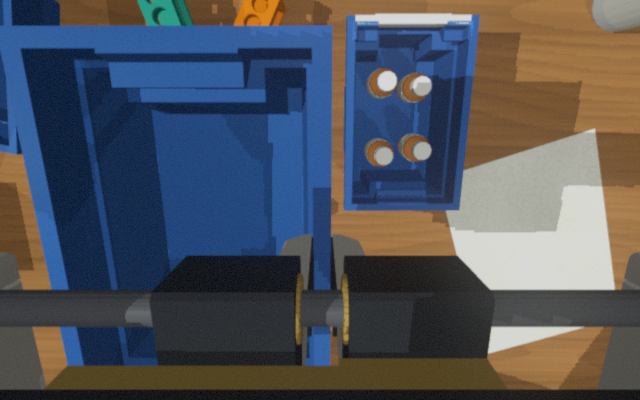

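View: bottle crate corners at (347,15), (478,15), (461,210), (344,209), white label bar at the top. The held crate's plain-end corners are near (3,28) and (332,28).

```bash
python3 - <<'E'
from h import *
c=load('w5.png')
P=np.array([at_z(c,p,.085)[:2] for p in [(347,15),(478,15),(461,210),(344,209)]]); print(P.round(4).tolist(),P.mean(0).round(4),[round(np.linalg.norm(P[i]-P[(i+1)%4]),4) for i in range(4)])
ax=P[0]+P[1]-P[2]-P[3]; a=np.arctan2(ax[1],ax[0]); print('yaw',np.degrees(a))
# held crate: rim edge
K,R,t=pose(c)
for z in (.305,.3144,.32):
    h=[at_z(c,p,z) for p in [(3,28),(332,28),(330.5,235)]]; d=h[1]-h[0]; e=h[2]-h[1]
    print(z,[x.round(4) for x in h],np.linalg.norm(d).round(4),np.degrees(np.arctan2(d[1],d[0])),np.degrees(np.arctan2(e[1],e[0])))
E
python3 - <<'E'
import sys; sys.path.insert(0,'.')
import os; os.chdir('.')
from h import *
c=load('w5.png'); y,R=yaw(c['s']); print('tool x axis',R[:,0].round(4))
E
```

```text
[[0.5798, -0.1734], [0.5833, -0.3021], [0.3837, -0.3121], [0.3813, -0.1793]] [ 0.482  -0.2417] [np.float64(0.1287), np.float64(0.1998), np.float64(0.1328), np.float64(0.1985)]
yaw 2.2706718271738837
0.305 [array([ 0.5187, -0.0201,  0.305 ]), array([ 0.5224, -0.1542,  0.305 ]), array([ 0.4325, -0.1566,  0.305 ])] 0.1341 -88.43596823912749 -178.45316121311916
0.3144 [array([ 0.517 , -0.0281,  0.3144]), array([ 0.5204, -0.154 ,  0.3144]), array([ 0.4361, -0.1562,  0.3144])] 0.1259 -88.43596823912753 -178.45316121311916
0.32 [array([ 0.516 , -0.0329,  0.32  ]), array([ 0.5193, -0.1538,  0.32  ]), array([ 0.4382, -0.156 ,  0.32  ])] 0.121 -88.43596823912752 -178.45316121311916
tool x axis [-0.0138 -0.0012 -0.9999]
```

Run:
```python
from h import *
s=snap('scene','s6.png'); d=snap('side','d6.png'); p=d['s']['tool_pos'] if 's' in d else read_state()['tool_pos']
ctr=[.42,-.09,.27]
u=proj(s,ctr); v=proj(d,ctr); print(u,v)
def crop(f,u,w=75):
    u=u.astype(int); im=cv2.imread(f); y=max(u[1]-w,0); x=max(u[0]-w,0); print(x,y); return cv2.resize(im[y:y+2*w,x:x+2*w],(400,400),interpolation=cv2.INTER_CUBIC)
cv2.imwrite('pics/m6.png',np.hstack([crop('pics/s6.png',u),crop('pics/d6.png',v)]))
```

```text
[273.7388569  132.50081337] [293.58334138 170.22822824]
198 57
218 95
```

View pics/m6.png

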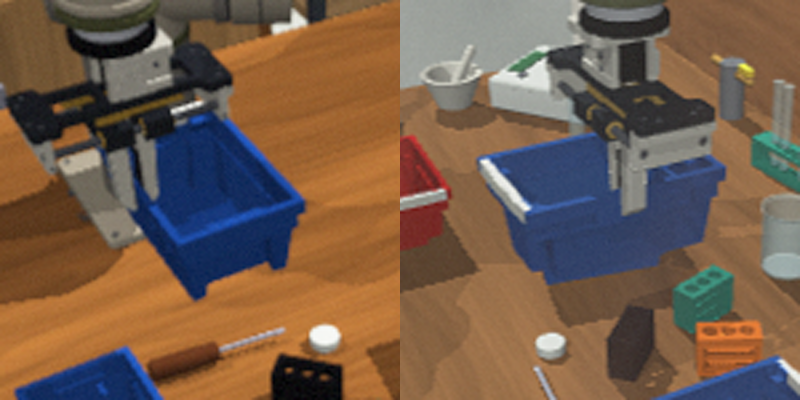

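Run:
```python
from h import *
from scipy.optimize import least_squares
s,d,w=load('s6.png'),load('d6.png'),load('w5.png')
A,B,C,D=[-.1,-.065,.0425],[-.1,.065,.0425],[.1,-.065,.0425],[.1,.065,.0425]
S=lambda x,y:(198+x*.375,57+y*.375); Q=lambda x,y:(218+(x-400)*.375,95+y*.375)
obs=[(s,A,S(303,203)),(s,B,S(178,242)),(d,C,Q(479,160)),(d,D,Q(526,208)),(d,B,Q(725,168)),(w,A,(3,28)),(w,B,(332,28))]
def pts(v,p): return cv2.Rodrigues(np.array(v[:3]))[0]@cv2.Rodrigues(np.array([0,0,np.radians(-178.5)]))[0]@np.array(p)+v[3:]
f=lambda v:np.concatenate([(proj(c,pts(v,p))-u)*(1 if c is not w else .4) for c,p,u in obs])
r=least_squares(f,[0,0,0,.42,-.09,.27],loss='soft_l1'); print(r.x.round(4),'tilt deg',np.degrees(r.x[:3]).round(2)); print(r.fun.reshape(-1,2).round(1))
foot=pts(r.x,[0,0,-.0425]); print('foot',foot.round(4)); p=w['s']['tool_pos']; print('foot-TCP',(foot-p).round(4))
print('nominal foot', (pts([0,0,0,0,0,0],[0,-.061,-.0425])+p).round(4))
```

```text
[-0.0383  0.0202 -0.0069  0.4186 -0.0925  0.2709] tilt deg [-2.19  1.16 -0.4 ]
[[ 1.3 -0.6]
 [-0.1  0.1]
 [-1.1 -1.1]
 [-0.2  1.2]
 [ 0.2 -1.2]
 [ 0.6 -0.1]
 [-0.  -0.2]]
foot [ 0.4177 -0.0941  0.2285]
foot-TCP [-0.0014  0.0592 -0.038 ]Traceback (most recent call last):
  File "<stdin>", line 11, in <module>
  File "<stdin>", line 7, in pts
cv2.error: OpenCV(4.12.0) /io/opencv/modules/calib3d/src/calibration_base.cpp:151: error: (-210:Unsupported format or combination of formats) The matrices must have 32f or 64f data type in function 'Rodrigues'
```

Run:
```python
from h import *
plan([.485,-.3003,.2664],-87.9);plan([.485,-.3003,.16],-87.9)
```

```text
linear [0.0001, 0.248, -0.1026] roll(total,units) -0.019 mm 161 yaw -88.47 pos [ 0.4195 -0.1532  0.267 ] q [-0.46 -0.3   1.76 -0.01  1.69  1.08] F [ 0.4  0.2 -3.1] op 0.0076 t 13.025
linear [0.1774, 0.2478, -0.1049] roll(total,units) -0.019 mm 193 yaw -88.47 pos [ 0.4195 -0.1532  0.267 ] q [-0.46 -0.3   1.76 -0.01  1.69  1.08] F [ 0.4  0.2 -3.1] op 0.0076 t 13.025
```

apply_moves(series=[{"jaw":1,"linear":[0,0.05,-0.02],"roll":-0.02},{"jaw":1,"linear":[0,0.1,-0.041],"roll":-0.02},{"jaw":1,"linear":[0,0.15,-0.062],"roll":-0.02},{"jaw":1,"linear":[0,0.2,-0.083],"roll":-0.02},{"jaw":1,"linear":[0,0.248,-0.103],"roll":-0.02},{"jaw":1,"linear":[0.05,0.248,-0.103],"roll":-0.02},{"jaw":1,"linear":[0.1,0.248,-0.104],"roll":-0.02},{"jaw":1,"linear":[0.14,0.248,-0.105],"roll":-0.02},{"jaw":1,"linear":[0.16,0.248,-0.105],"roll":-0.02},{"jaw":1,"linear":[0.174,0.248,-0.105],"roll":-0.02},{"jaw":1,"linear":[0.177,0.248,-0.105],"roll":-0.02},{"jaw":1,"linear":[0.177,0.248,-0.105],"roll":-0.02}])

```text
t: 14.52
tool_pos: [0.4855, -0.3007, 0.1611]
orientation: [2.188, 0.038, -2.215]
force: [0.1, -0.2, -2.0]
opening: 0.0075
```

Run:
```python
from h import *
plan([.485,-.3003,.16],-87.9)
s=snap('scene','s7.png'); d=snap('side','d7.png'); snap('wrist','w7.png')
ctr=[.48,-.24,.12]
u=proj(s,ctr); v=proj(d,ctr)
def crop(f,u,w=60):
    u=u.astype(int); im=cv2.imread(f); y=max(u[1]-w,0); x=max(u[0]-w,0); print(x,y); return cv2.resize(im[y:y+2*w,x:x+2*w],(400,400),interpolation=cv2.INTER_CUBIC)
cv2.imwrite('pics/m7.png',np.hstack([crop('pics/s7.png',u),crop('pics/d7.png',v)]))
```

```text
linear [0.0018, -0.0007, 0.0008] roll(total,units) 0.0013 mm 1 yaw -87.86 pos [ 0.4855 -0.3007  0.1611] q [-0.64  0.08  1.6  -0.01  1.47  0.9 ] F [ 0.1 -0.2 -2. ] op 0.0075 t 14.525
176 146
280 181
```

View pics/m7.png

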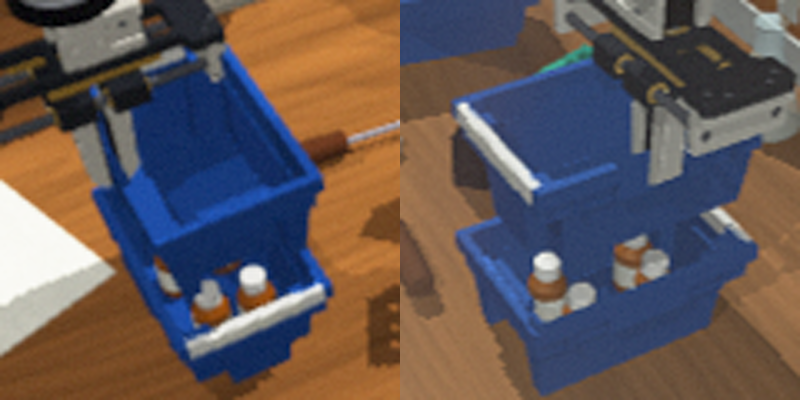

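```bash
cat > fit.py <<'E'
from h import *
from scipy.optimize import least_squares
z=.0425
def pts(v,p,y0): return cv2.Rodrigues(np.array(v[:3],float))[0]@cv2.Rodrigues(np.array([0,0,np.radians(y0)]))[0]@np.array(p)+v[3:]
def fit(obs,y0,x0,level=False):
    f=lambda v:np.concatenate([proj(c,pts(v,p,y0))-u for c,p,u in obs])
    g=(lambda q:f(np.r_[0,0,q,x0[2]])) if level else f
    r=least_squares(g,[0,*x0[:2]] if level else [0,0,0,*x0],loss='soft_l1')
    v=np.r_[0,0,r.x,x0[2]] if level else r.x
    print('rot deg',np.degrees(v[:3]).round(2),'c',v[3:].round(4),'foot',pts(v,[0,0,-z],y0).round(4),'res',r.fun.round(1)); return v
E
python3 - <<'E'
from fit import *
s,d=load('s7.png'),load('d7.png')
S=lambda x,y:np.array((176+x*.3,146+y*.3)); Q=lambda x,y:np.array((280+(x-400)*.3,181+y*.3))
k=lambda a,b:[a*.1,b*.065,z]
print('held'); fit([(s,k(-1,-1),S(323,182)),(s,k(-1,1),S(154,244)),(d,k(1,-1),Q(453,104)),(d,k(1,1),Q(537,196)),(d,k(-1,1),Q(757,141))],-178.1,[.483,-.24,.16])
print('bottle'); fit([(s,k(1,1),S(329,284)),(s,k(1,-1),S(186,350)),(s,k(-1,-1),S(94,190)),(d,k(-1,1),Q(459,232)),(d,k(-1,-1),Q(543,320)),(d,k(1,-1),Q(758,247))],1.9,[.483,-.24,.0425],True)
E
```

```text
held
rot deg [-2.08  9.52  3.61] c [ 0.4656 -0.2469  0.1596] foot [ 0.4587 -0.2486  0.1177] res [-2.  -0.   0.9  2.9 -4.4 -0.1 -0.5 -0.1  1.4 -0.6]
bottle
rot deg [0.   0.   0.31] c [ 0.485  -0.2409  0.0425] foot [ 0.485  -0.2409  0.    ] res [ 2.4 -0.2 -0.8  0.7 -0.5  0.2 -0.5 -1.1 -1.4  3.7  1.1 -1.8]
```

Run:
```python
from fit import *
s,d=load('s7.png'),load('d7.png')
S=lambda x,y:np.array((176+x*.3,146+y*.3)); Q=lambda x,y:np.array((280+(x-400)*.3,181+y*.3))
k=lambda a,b:[a*.1,b*.065,z]
o=[(s,k(-1,-1),S(323,182)),(s,k(-1,1),S(154,244)),(d,k(1,-1),Q(453,104)),(d,k(1,1),Q(537,196)),(d,k(-1,1),Q(757,141))]
f=lambda q:np.concatenate([proj(c,pts(np.r_[-.038,.02,q],p,-178.1))-u for c,p,u in o])
r=least_squares(f,[0,.483,-.24,.165]); v=np.r_[-.038,.02,r.x]; print(np.degrees(r.x[0]),r.x[1:],'foot',pts(v,[0,0,-z],-178.1),r.fun.round(1))
p=[.4835,-.2415,.165]; v=np.r_[-.038,.02,0,p]
for c,q,u in o:
    e=proj(c,pts(v,q,-178.1)); print(u.round(1),e.round(1),((e-([176,146] if c is s else [280,181]))/.3+([0,0] if c is s else [400,0])).round(0))
```

```text
-1.6544332335567355 [ 0.48058802 -0.23912575  0.15551965] foot [ 0.47971509 -0.24072776  0.11305882] [ 0.   1.4 -0.   1.1 -1.9  1.3 -3.4  1.8  3.8 -4.7]
[272.9 200.6] [272.9 199.5] [323. 178.]
[222.2 219.2] [222.4 218.8] [155. 243.]
[295.9 212.2] [295.1 211.3] [450. 101.]
[321.1 239.8] [320.7 238.9] [536. 193.]
[387.1 223.3] [392.7 214.8] [776. 113.]
```

The held crate's pose agrees with the prediction to about 1 px at 4 of 5 corners; the fifth was misread, hidden by the gripper. Foot is at about (0.4835, -0.2415) against a seat of (0.484, -0.241). Lowering gently.

apply_moves(series=[{"jaw":1,"linear":[0.02,0,0],"roll":0},{"jaw":1,"linear":[0.04,0,0],"roll":0},{"jaw":1,"linear":[0.05,0,0],"roll":0},{"jaw":1,"linear":[0.06,0,0],"roll":0},{"jaw":1,"linear":[0.065,0,0],"roll":0},{"jaw":1,"linear":[0.065,0,0],"roll":0}])

```text
t: 15.42
tool_pos: [0.485, -0.3008, 0.122]
orientation: [2.188, 0.038, -2.215]
force: [-0.4, -0.3, -2.4]
opening: 0.0076
```

apply_moves(series=[{"jaw":1,"linear":[0.003,0,0],"roll":0},{"jaw":1,"linear":[0.006,0,0],"roll":0},{"jaw":1,"linear":[0.006,0,0],"roll":0}])

```text
t: 15.8
tool_pos: [0.4849, -0.3008, 0.1183]
orientation: [2.188, 0.039, -2.215]
force: [0.9, -0.3, -2.0]
opening: 0.008
```

apply_moves(series=[{"jaw":1,"linear":[0.003,0,0],"roll":0},{"jaw":1,"linear":[0.005,0,0],"roll":0},{"jaw":1,"linear":[0.005,0,0],"roll":0}])

```text
t: 16.18
tool_pos: [0.4847, -0.3007, 0.1151]
orientation: [2.188, 0.039, -2.215]
force: [0.4, 0.4, -3.1]
opening: 0.0078
```

apply_moves(series=[{"jaw":1,"linear":[0.003,0,0],"roll":0},{"jaw":1,"linear":[0.004,0,0],"roll":0},{"jaw":1,"linear":[0.004,0,0],"roll":0}])

```text
t: 16.55
tool_pos: [0.4849, -0.301, 0.1134]
orientation: [2.189, 0.038, -2.214]
force: [-2.6, -0.0, 3.7]
opening: 0.0081
```

apply_moves(series=[{"jaw":1,"linear":[0.002,0,0],"roll":0},{"jaw":1,"linear":[0.004,0,0],"roll":0},{"jaw":1,"linear":[0.004,0,0],"roll":0}])

```text
t: 16.92
tool_pos: [0.4854, -0.3018, 0.113]
orientation: [2.189, 0.036, -2.212]
force: [-6.1, 0.6, 13.2]
opening: 0.0073
```

Contact at the expected height. Release.

apply_moves(series=[{"jaw":0.7,"linear":[0,0,0],"roll":0},{"jaw":0.5,"linear":[0,0,0],"roll":0},{"jaw":0,"linear":[0,0,0],"roll":0},{"jaw":-0.3,"linear":[0,0,0],"roll":0},{"jaw":-0.3,"linear":[0,0,0],"roll":0},{"jaw":-0.3,"linear":[0,0,0],"roll":0},{"jaw":-0.3,"linear":[0,0,0],"roll":0}])

```text
t: 17.8
tool_pos: [0.4854, -0.3018, 0.113]
orientation: [2.189, 0.036, -2.212]
force: [1.4, 0.7, 0.3]
opening: 0.0602
```

apply_moves(series=[{"jaw":-0.3,"linear":[-0.03,0,0],"roll":0},{"jaw":-0.3,"linear":[-0.08,0,0],"roll":0},{"jaw":-0.3,"linear":[-0.15,0,0],"roll":0},{"jaw":-0.3,"linear":[-0.25,0,0],"roll":0},{"jaw":-0.3,"linear":[-0.3,0,0],"roll":0},{"jaw":-0.3,"linear":[-0.3,0,0],"roll":0}])

```text
t: 18.55
tool_pos: [0.4887, -0.302, 0.2982]
orientation: [2.194, 0.031, -2.203]
force: [-0.1, 0.2, -0.8]
opening: 0.0605
```

Run:
```python
from h import *
plan([.485,-.3003,.16],-87.9)
s=snap('scene','s8.png'); d=snap('side','d8.png'); snap('wrist','w8.png')
ctr=[.48,-.24,.12]
def crop(f,u,w=60):
    u=u.astype(int); im=cv2.imread(f); y=max(u[1]-w,0); x=max(u[0]-w,0); print(x,y); return cv2.resize(im[y:y+2*w,x:x+2*w],(400,400),interpolation=cv2.INTER_CUBIC)
cv2.imwrite('pics/m8.png',np.hstack([crop('pics/s8.png',proj(s,ctr)),crop('pics/d8.png',proj(d,ctr))]))
```

```text
linear [0.2303, -0.0051, 0.0051] roll(total,units) 0.0008 mm 138 yaw -87.88 pos [ 0.4887 -0.302   0.2982] q [-0.64  0.04  1.39 -0.01  1.71  0.9 ] F [-0.1  0.2 -0.8] op 0.0605 t 18.55
176 146
280 181
```

View pics/m8.png

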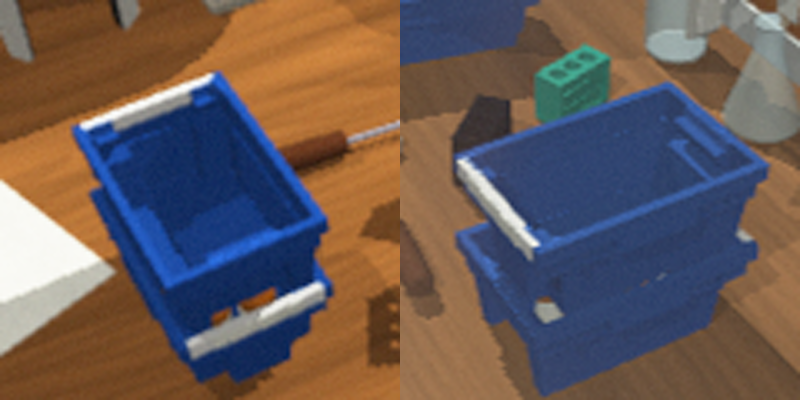

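Run:
```python
from fit import *
s,d=load('s8.png'),load('d8.png')
S=lambda x,y:np.array((176+x*.3,146+y*.3)); Q=lambda x,y:np.array((280+(x-400)*.3,181+y*.3))
k=lambda a,b:[a*.1,b*.065,z]
fit([(s,k(1,1),S(76,129)),(s,k(1,-1),S(216,73)),(s,k(-1,-1),S(327,222)),(s,k(-1,1),S(162,283)),(d,k(1,-1),Q(455,157)),(d,k(1,1),Q(536,252)),(d,k(-1,1),Q(770,164)),(d,k(-1,-1),Q(671,84))],-178.1,[.484,-.24,.1185])
fit([(s,k(1,1),S(76,129)),(s,k(1,-1),S(216,73)),(s,k(-1,-1),S(327,222)),(s,k(-1,1),S(162,283)),(d,k(1,-1),Q(455,157)),(d,k(1,1),Q(536,252)),(d,k(-1,1),Q(770,164)),(d,k(-1,-1),Q(671,84))],-178.1,[.484,-.24,.1185],True)
print('bottle'); fit([(s,k(1,1),S(329,284)),(s,k(1,-1),S(186,350)),(s,k(-1,-1),S(94,190)),(d,k(-1,1),Q(459,232)),(d,k(-1,-1),Q(543,320)),(d,k(1,-1),Q(758,247))],1.9,[.483,-.24,.0425],True)
```

```text
rot deg [-2.09 -0.61 -0.03] c [ 0.4845 -0.2432  0.1166] foot [ 0.4849 -0.2447  0.0741] res [-1.2 -1.3  1.9  0.2 -0.1 -0.3  0.4  0.7 -0.5  0.2  0.1  0.4  0.2 -0.1
  0.3 -0.2]
rot deg [0.   0.   0.26] c [ 0.4841 -0.2425  0.1185] foot [ 0.4841 -0.2425  0.076 ] res [-1.7 -1.2  1.1 -1.1 -0.4 -1.2  0.4  1.3 -0.4 -1.1  0.6  0.6  0.4  0.4
  0.3 -1.1]
bottle
rot deg [0.   0.   0.31] c [ 0.485  -0.2409  0.0425] foot [ 0.485  -0.2409  0.    ] res [ 2.4 -0.2 -0.8  0.7 -0.5  0.2 -0.5 -1.1 -1.4  3.7  1.1 -1.8]
```

Run:
```python
from fit import *
s,d=load('s8.png'),load('d8.png')
S=lambda x,y:np.array((176+x*.3,146+y*.3)); Q=lambda x,y:np.array((280+(x-400)*.3,181+y*.3))
k=lambda a,b:[a*.1,b*.065,z]
print('bottle'); fit([(s,k(1,1),S(329,286)),(s,k(1,-1),S(187,350)),(s,k(-1,-1),S(94,190)),(d,k(-1,1),Q(459,232)),(d,k(-1,-1),Q(543,325)),(d,k(1,-1),Q(758,247))],1.9,[.483,-.24,.0425])
# predicted pixels (crop coordinates) of level vs tilted rim corners in wrist view
w=load('w8.png')
for rx in (0,-.036):
    print(rx,[proj(w,pts(np.r_[rx,0,0,.4845,-.2425,.1185],k(a,b),-178)).round(1).tolist() for a,b in ((1,1),(1,-1),(-1,-1),(-1,1))])
# rack: teal segmentation in w1
c=load('w1.png'); hsv=cv2.cvtColor(c['pixels'],cv2.COLOR_BGR2HSV); m=cv2.inRange(hsv,(78,90,60),(95,255,255)); m[:, :100]=0; m[300:]=0
n,l,st,ce=cv2.connectedComponentsWithStats(m); i=1+np.argmax(st[1:,4]); print(st[i],ce[i])
v=np.hstack([cv2.resize(c['pixels'][185:275,115:205],(400,400),interpolation=cv2.INTER_CUBIC),cv2.resize(w['pixels'][:240],(640,240))[:,:400] if 0 else cv2.resize(w['pixels'][:260,:][:, :],(400,162))[:0] if 0 else np.zeros((400,0,3),np.uint8)])
out=np.zeros((560,640,3),np.uint8); out[:240]=w['pixels'][:240]; out[240:560,:320]=cv2.resize(c['pixels'][185:275,115:205],(320,320),interpolation=cv2.INTER_CUBIC); out[240:560,320:]=cv2.resize(w['pixels'][:120,:120],(320,320)); cv2.imwrite('pics/m9.png',out)
```

```text
bottle
rot deg [-2.17  1.67  1.08] c [ 0.4834 -0.2423  0.0408] foot [ 0.4822 -0.2439 -0.0016] res [ 2.9  0.4 -0.3  1.1 -1.  -0.4 -0.7 -0.4 -1.   1.3  0.7 -1.5]
0 [[327.6, 280.2], [202.7, 280.1], [183.1, 76.2], [329.2, 76.7]]
-0.036 [[326.2, 281.2], [202.0, 279.1], [182.5, 76.4], [327.5, 76.4]]
[ 127  195   68   68 2365] [162.02536998 228.26723044]
```

View pics/m9.png

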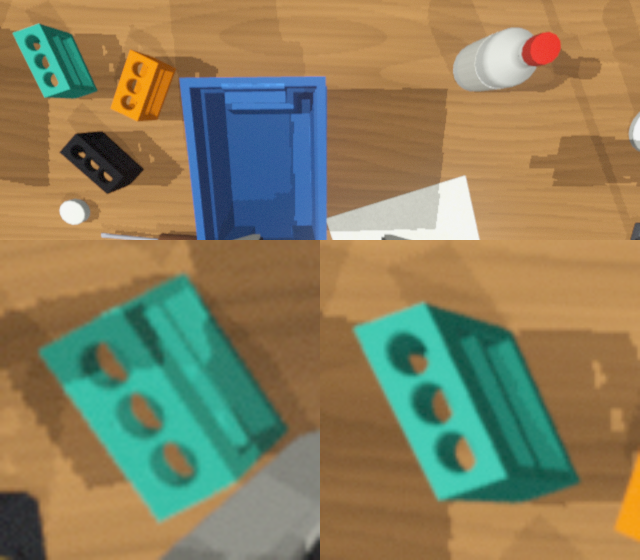

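The stacked crate appears level: the bottle crate, which stands flat, shows the same -2.2° fit bias, and the height difference is 75.8 mm. Next I locate the rack from both wrist crops.

Run:
```python
from h import *
for f,px in (('w1.png',[(126.2,216.5),(148.2,204.1),(181.9,253.3),(160,264.3)]),('w8.png',[(13.1,32.6),(39.4,23.3),(70.5,90.8),(45,97.5)])):
    c=load(f); P=np.array([at_z(c,p,.054)[:2] for p in px]); ax=P[2]+P[3]-P[0]-P[1]
    print(P.mean(0).round(4),[round(np.linalg.norm(P[i]-P[(i+1)%4]),4) for i in range(4)],'long axis',np.degrees(np.arctan2(ax[1],ax[0]))%180)
plan([.6,.035,.25])
```

```text
[0.6021 0.0304] [np.float64(0.0335), np.float64(0.074), np.float64(0.0336), np.float64(0.0732)] long axis 19.471448329584092
[0.5999 0.0296] [np.float64(0.0335), np.float64(0.0763), np.float64(0.0328), np.float64(0.0744)] long axis 18.781755592305984
linear [0.0658, -0.5522, -0.2101] roll(total,units) 0.0 mm 357 yaw -87.88 pos [ 0.4868 -0.3006  0.2919] q [-0.64  0.04  1.4  -0.01  1.71  0.9 ] F [-0.8  0.5 -0.7] op 0.0603 t 18.7
```

Run:
```python
from h import *
plan([.601,.030,.2],-71)
```

```text
linear [0.1491, -0.5441, -0.2124] roll(total,units) -0.5626 mm 362 yaw -87.88 pos [ 0.4868 -0.3006  0.2919] q [-0.64  0.04  1.4  -0.01  1.71  0.9 ] F [-0.8  0.5 -0.7] op 0.0603 t 18.7
```

apply_moves(series=[{"jaw":-0.3,"linear":[0,-0.09,-0.035],"roll":-0.1},{"jaw":-0.3,"linear":[0,-0.18,-0.07],"roll":-0.2},{"jaw":-0.3,"linear":[0,-0.27,-0.106],"roll":-0.3},{"jaw":-0.3,"linear":[0,-0.36,-0.14],"roll":-0.4},{"jaw":-0.3,"linear":[0.03,-0.45,-0.176],"roll":-0.5},{"jaw":-0.3,"linear":[0.09,-0.52,-0.203],"roll":-0.563},{"jaw":-0.3,"linear":[0.14,-0.544,-0.212],"roll":-0.563},{"jaw":-0.3,"linear":[0.149,-0.544,-0.212],"roll":-0.563},{"jaw":-0.3,"linear":[0.149,-0.544,-0.212],"roll":-0.563},{"jaw":-0.3,"linear":[0.149,-0.544,-0.212],"roll":-0.563}])

```text
t: 19.95
tool_pos: [0.6014, 0.0288, 0.2018]
orientation: [2.032, 0.338, -2.052]
force: [0.4, 0.0, 0.0]
opening: 0.0601
```

Run:
```python
from h import *
plan([.601,.030,.014],-71); print(yaw()[1][:,0])
```

```text
linear [0.3129, -0.0023, -0.0031] roll(total,units) -0.0023 mm 188 yaw -71.07 pos [0.6014 0.0288 0.2018] q [-0.03  0.14  1.46 -0.    1.55  1.21] F [0.4 0.  0. ] op 0.0601 t 19.95
[-0.00924522 -0.00367867 -0.9999505 ]
```

apply_moves(series=[{"jaw":-0.3,"linear":[0.08,-0.002,-0.003],"roll":0},{"jaw":-0.3,"linear":[0.16,-0.002,-0.003],"roll":0},{"jaw":-0.3,"linear":[0.22,-0.002,-0.003],"roll":0},{"jaw":-0.3,"linear":[0.27,-0.002,-0.003],"roll":0},{"jaw":-0.3,"linear":[0.3,-0.002,-0.003],"roll":0},{"jaw":-0.3,"linear":[0.313,-0.002,-0.003],"roll":0},{"jaw":-0.3,"linear":[0.313,-0.002,-0.003],"roll":0},{"jaw":-0.3,"linear":[0.313,-0.002,-0.003],"roll":0}])

```text
t: 20.95
tool_pos: [0.6023, 0.0297, 0.0156]
orientation: [2.034, 0.338, -2.049]
force: [0.4, -0.5, 0.1]
opening: 0.0602
```

apply_moves(series=[{"jaw":1,"linear":[0,0,0],"roll":0},{"jaw":1,"linear":[0,0,0],"roll":0},{"jaw":1,"linear":[0,0,0],"roll":0},{"jaw":1,"linear":[0,0,0],"roll":0},{"jaw":1,"linear":[0,0,0],"roll":0},{"jaw":1,"linear":[0,0,0],"roll":0},{"jaw":1,"linear":[0,0,0],"roll":0}], force=25)

```text
t: 21.82
tool_pos: [0.6024, 0.0298, 0.0158]
orientation: [2.034, 0.338, -2.049]
force: [-0.6, -0.0, 3.4]
opening: 0.0341
```

Opening is 34.1 mm, the plate's width. Lift and check the load.

apply_moves(series=[{"jaw":1,"linear":[-0.02,0,0],"roll":0},{"jaw":1,"linear":[-0.06,0,0],"roll":0},{"jaw":1,"linear":[-0.13,0,0],"roll":0},{"jaw":1,"linear":[-0.21,0,0],"roll":0},{"jaw":1,"linear":[-0.29,0,0],"roll":0},{"jaw":1,"linear":[-0.36,0,0],"roll":0},{"jaw":1,"linear":[-0.4,0,0],"roll":0},{"jaw":1,"linear":[-0.4,0,0],"roll":0}])

```text
t: 22.82
tool_pos: [0.6052, 0.0306, 0.2588]
orientation: [2.039, 0.336, -2.043]
force: [0.8, -0.2, -0.6]
opening: 0.0337
```

Run:
```python
from h import *
plan([.484,-.2415,.26],2); print(yaw()[1][:,0].round(4))
w=snap('wrist','w10.png'); c=w['pixels']; c=dict(w)
```

```text
linear [0.0001, 0.3634, 0.3382] roll(total,units) -2.4358 mm 298 yaw -71.07 pos [0.6052 0.0306 0.2588] q [-0.03  0.13  1.37 -0.    1.65  1.21] F [ 0.8 -0.2 -0.6] op 0.0337 t 22.825
[-0.0017 -0.0039 -1.    ]
```

apply_moves(series=[{"jaw":1,"linear":[0,0.05,0.047],"roll":-0.15},{"jaw":1,"linear":[0,0.1,0.093],"roll":-0.3},{"jaw":1,"linear":[0,0.16,0.149],"roll":-0.45},{"jaw":1,"linear":[0,0.22,0.205],"roll":-0.6},{"jaw":1,"linear":[0,0.28,0.26],"roll":-0.75},{"jaw":1,"linear":[0,0.33,0.307],"roll":-0.9},{"jaw":1,"linear":[0,0.363,0.338],"roll":-1},{"jaw":1,"linear":[0,0.363,0.338],"roll":-1}])

```text
t: 23.88
tool_pos: [0.4814, -0.2422, 0.2557]
orientation: [1.709, 0.78, -1.725]
force: [0.1, 0.2, -0.6]
opening: 0.0339
```

apply_moves(series=[{"jaw":1,"linear":[0,0,0],"roll":-0.25},{"jaw":1,"linear":[0,0,0],"roll":-0.5},{"jaw":1,"linear":[0,0,0],"roll":-0.75},{"jaw":1,"linear":[0,0,0],"roll":-1},{"jaw":1,"linear":[0,0,0],"roll":-1}])

```text
t: 24.5
tool_pos: [0.4813, -0.2409, 0.2543]
orientation: [1.347, 1.116, -1.361]
force: [0.1, -0.5, -1.0]
opening: 0.0336
```

apply_moves(series=[{"jaw":1,"linear":[0,0,0],"roll":-0.22},{"jaw":1,"linear":[0,0,0],"roll":-0.44},{"jaw":1,"linear":[0,0,0],"roll":-0.44},{"jaw":1,"linear":[0,0,0],"roll":-0.44}])

```text
t: 25.0
tool_pos: [0.4813, -0.2405, 0.2539]
orientation: [1.182, 1.231, -1.195]
force: [-0.6, -0.5, -0.7]
opening: 0.034
```

Run:
```python
from h import *
plan([.484,-.2415,.105],2); print(yaw()[1][:,0].round(4))
```

```text
linear [0.2481, 0.007, 0.0017] roll(total,units) -0.0094 mm 149 yaw 1.72 pos [ 0.4813 -0.2405  0.2539] q [-0.55 -0.05  1.56 -0.01  1.64 -0.58] F [-0.6 -0.5 -0.7] op 0.034 t 25.0
[-1.030e-02 -4.000e-04 -9.999e-01]
```

apply_moves(series=[{"jaw":1,"linear":[0.06,0.007,0.002],"roll":0},{"jaw":1,"linear":[0.12,0.007,0.002],"roll":0},{"jaw":1,"linear":[0.18,0.007,0.002],"roll":0},{"jaw":1,"linear":[0.22,0.007,0.002],"roll":0},{"jaw":1,"linear":[0.242,0.007,0.002],"roll":0},{"jaw":1,"linear":[0.25,0.007,0.002],"roll":0},{"jaw":1,"linear":[0.25,0.007,0.002],"roll":0}])

```text
t: 25.88
tool_pos: [0.4844, -0.2419, 0.1045]
orientation: [1.183, 1.229, -1.195]
force: [-0.5, -0.5, -0.8]
opening: 0.0337
```

apply_moves(series=[{"jaw":1,"linear":[0.004,0,0],"roll":0},{"jaw":1,"linear":[0.008,0,0],"roll":0},{"jaw":1,"linear":[0.01,0,0],"roll":0},{"jaw":1,"linear":[0.01,0,0],"roll":0}])

```text
t: 26.38
tool_pos: [0.4843, -0.2418, 0.0984]
orientation: [1.183, 1.23, -1.195]
force: [-0.1, -0.9, -1.3]
opening: 0.0341
```

apply_moves(series=[{"jaw":1,"linear":[0.003,0,0],"roll":0},{"jaw":1,"linear":[0.005,0,0],"roll":0},{"jaw":1,"linear":[0.005,0,0],"roll":0}])

```text
t: 26.75
tool_pos: [0.4842, -0.2418, 0.0953]
orientation: [1.183, 1.23, -1.195]
force: [-0.7, 0.4, -1.3]
opening: 0.0337
```

apply_moves(series=[{"jaw":1,"linear":[0.002,0,0],"roll":0},{"jaw":1,"linear":[0.004,0,0],"roll":0},{"jaw":1,"linear":[0.004,0,0],"roll":0}])

```text
t: 27.12
tool_pos: [0.4844, -0.2417, 0.0948]
orientation: [1.183, 1.229, -1.195]
force: [-6.3, 4.8, 14.0]
opening: 0.0337
```

apply_moves(series=[{"jaw":1,"linear":[0.002,0,0],"roll":0},{"jaw":1,"linear":[0.003,0,0],"roll":0},{"jaw":1,"linear":[0.003,0,0],"roll":0}])

```text
t: 27.5
tool_pos: [0.4847, -0.2419, 0.0948]
orientation: [1.182, 1.228, -1.194]
force: [-5.3, 3.7, 11.9]
opening: 0.0335
```

On the floor at the expected height (0.095). Release with a modest opening, then rise.

apply_moves(series=[{"jaw":0.1,"linear":[0,0,0],"roll":0},{"jaw":-0.1,"linear":[0,0,0],"roll":0},{"jaw":-0.3,"linear":[0,0,0],"roll":0},{"jaw":-0.3,"linear":[0,0,0],"roll":0},{"jaw":-0.3,"linear":[0,0,0],"roll":0}])

```text
t: 28.12
tool_pos: [0.4847, -0.2419, 0.0947]
orientation: [1.182, 1.229, -1.194]
force: [-0.7, -0.1, -0.1]
opening: 0.0604
```

apply_moves(series=[{"jaw":-0.3,"linear":[-0.03,0,0],"roll":0},{"jaw":-0.3,"linear":[-0.08,0,0],"roll":0},{"jaw":-0.3,"linear":[-0.15,0,0],"roll":0},{"jaw":-0.3,"linear":[-0.24,0,0],"roll":0},{"jaw":-0.3,"linear":[-0.3,0,0],"roll":0},{"jaw":-0.3,"linear":[-0.3,0,0],"roll":0}])

```text
t: 28.88
tool_pos: [0.4881, -0.2427, 0.2804]
orientation: [1.183, 1.22, -1.191]
force: [1.2, 0.7, 0.0]
opening: 0.0607
```

Run:
```python
from h import *
plan([.48,-.24,.2])
s=snap('scene','s11.png'); d=snap('side','d11.png'); snap('wrist','w11.png')
ctr=[.48,-.24,.12]
def crop(f,u,w=60):
    u=u.astype(int); im=cv2.imread(f); y=max(u[1]-w,0); x=max(u[0]-w,0); print(x,y); return cv2.resize(im[y:y+2*w,x:x+2*w],(400,400),interpolation=cv2.INTER_CUBIC)
a=np.hstack([crop('pics/s11.png',proj(s,ctr)),crop('pics/d11.png',proj(d,ctr))])
b=np.hstack([cv2.resize(cv2.imread('pics/s11.png')[110:290,190:510],(356,200)),cv2.resize(cv2.imread('pics/w11.png')[:285],(444,200))])
cv2.imwrite('pics/m11.png',np.vstack([a,b]))
```

```text
linear [0.1341, -0.0131, -0.0057] roll(total,units) 0.0 mm 81 yaw 1.69 pos [ 0.4881 -0.2427  0.2804] q [-0.55 -0.04  1.5  -0.01  1.68 -0.58] F [1.2 0.7 0. ] op 0.0607 t 28.875
176 146
280 181
```

View pics/m11.png

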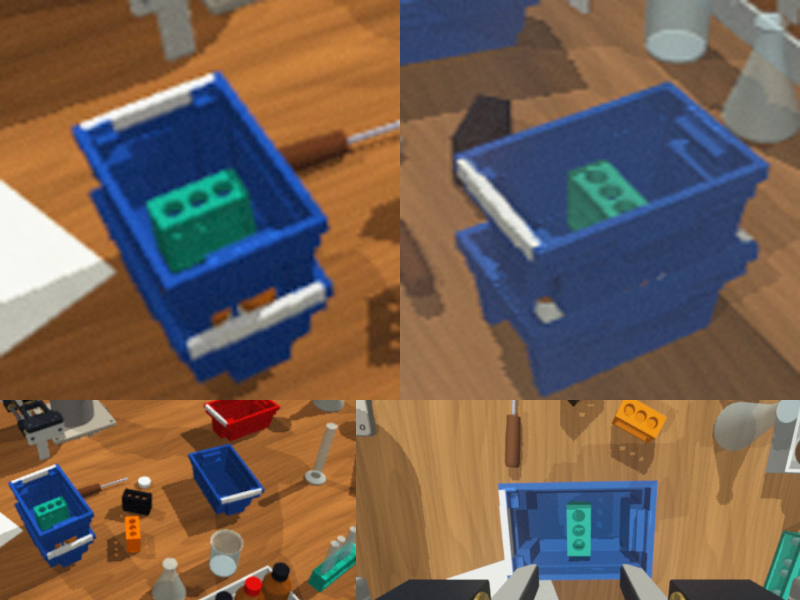

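The rack stands upright across the middle of the stacked crate: scene crop (200,220), wrist inset (577,530). The stacked crate's corners are unchanged and its label end sits above the bottle crate's plain end. The other crate and the bystanders look untouched, so I'm handing in.

```bash
python3 -c "
from plant import *
print(close_job())"
```

```text
the job is handed in; nothing more can be done
None
```

I lifted the upper empty crate out, turned it end for end and stacked it on the bottle crate. The green rack now stands across the middle of its floor. I handed the job in at about 29 s; no verdict was reported.

**Last checks:**
- **Fit:** Camera fits put the stacked crate within about 2 mm of the bottle crate's centre, with its underside about 76 mm above the lower one's. Its label end is over the plain end.
- **Force:** Setting down the crate and the rack gave at most about 15 N at the wrist at the end of each step. That is well under the 80 N limit.
- **Surroundings:** In the last picture the gripper was clear, and the other empty crate and the bystanders in view looked unmoved.

**What failed or disagreed:**
- **First pinch:** The first pinch missed, because the fingertips end about 20 mm short of the stated TCP. It closed at the rim top and moved nothing, and a retry about 20 mm lower held.
- **Level:** The fit read about 2° of tilt on the stacked crate. The bottle crate, which stands flat on the bench, showed the same tilt, so I took it as measurement bias rather than real lean. I did not confirm level any other way.
- **Corner read:** One corner reading during placing was off because the gripper hid it, so I discarded it.
- **Bottles:** I had no direct reading of force on the bottles. I judged them clear from the crate's height.

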